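# Lock the pearl setter's turntable vise

### The arm

A 6-joint arm with a two-finger parallel gripper is mounted at the origin on the work surface. World frame = base frame: x ahead of the robot, y to its left, z up, the work surface at z = 0. Lengths are in m, angles in rad, forces in N, time in s.
With the tool pointing down it reaches from about 0.425 to 0.95 m from the base axis. Payload 14.7 kg.
Tool frame: the origin (TCP) lies midway between the tips of the shut fingers; the grasp point (between the pads) lies r.grip_depth behind it (r.grip_depth is the distance from the TCP to the grasp point, in m); y points along the fingers, z is the direction in which the jaws open and shut, and the axes are right-handed (so a half turn about y gives the same grasp; the last joint's range is limited). The gripper opens to 85 mm and grips with 20 to 120 N. Pads are 22 mm wide; open, the fingers measure 114 mm over their backs; the gripper's body (76 mm by 85 mm) begins 54 mm behind the grasp point. The pads swing forward as they close: fully open they stand 13 mm farther back than shut.
Start: joints at [-1.301, 0.48, 1.596, -0, 1.065, -0.047], TCP at [0.203, -0.618, 0.207] pointing down, gripper open.
Joint ranges: [-2.75, 2.75], [-0.82, 2.05], [0.23, 2.67], [-1.56, 4.7], [0.09, 2.69], [-2.92, 2.92]. Speed limits (rad/s): [1.89, 1.89, 2.39, 3.01, 3.01, 3.01].

### API

Orientations are given as a unit quaternion [x, y, z, w].
In Python, from rig import r gives the robot as it stands.
- The arm moves only by the shell command python3 -m crank 'ROWS' [FORCE]. ROWS is JSON, a list of rows, each an object with "travel": the shift along the tool's x, y, z as a fraction of full scale, a list of three; "dr": the turn, a rotation vector about the tool's x, y, z as a fraction of full scale, a list of three; "jaw": the gripper's target within -1 to 1 (shut at 1, half-way at 0, fully open at -1). In form: [{"travel": [tx, ty, tz], "dr": [ax, ay, az], "jaw": jaw}, ...]. A call has 1 to 8 rows; each row is the pose to reach, as a shift and turn from the pose measured when the call began, along the tool's axes at that moment; what a row does not reach only later rows make up. Full scale, the value 1, is 1 m for a shift and pi/4 rad for a turn. A row lasts 1/10 s, in which the tool goes at most 50 mm and 8.59 degrees, less where a joint would pass 70% of its speed; a pose out of reach is approached as far as the arm can. A call with a number of a shift or a turn outside -1 to 1 is refused whole. A call with a gripper value outside its range is refused whole. The fingers move at their own pace and stop on an object; FORCE is the grip in N (left out, the last holds). Time passes only in rows, so rows that repeat a pose let the fingers close. It gives the time, the measured TCP pose, the force and the opening at its end, in the units of the state.
- r.read_state(): the state, without advancing time (a new reading comes with each control period).
- r.get_image(name): name is "side" or "top" or "wrist"; returns a dict with "image" (384x512x3 uint8, red, green, blue), "camera_matrix" (3x3 intrinsics, pixels), "k1" (the pictures are not rectified: a ray, as slopes to the right and down, at radius r is drawn at 1 + k1 r^2 times it, then the intrinsics apply), "position" and "orientation" of the camera in the world; the wrist camera has in their place "mount" (4x4, takes a point from camera to tool coordinates, whose origin is the TCP and whose axes are the tool frame's). Camera axes: x right, y down, z forward; pixel columns grow to the right and rows downward; lengths in m; the calibration is good to about 2 mm. A picture is of the moment at which its call begins: read the wrist's pose just before it. There is no depth.
- r.close_job(): hands the job in, once; it reports no verdict.
The state is a dict: "t": time; "joint_positions": joint angles; "joint_vel": joint speeds; "joint_efforts": joint torques, N m; "ee_pos": TCP position; "orientation": TCP orientation; "wrist_force": force on the tool from outside, world axes, zero at the start; "wrist_torque": the same for the moment, N m; "opening": opening from 0.0 (shut) to 1.0 (fully open).
Only numpy, scipy, OpenCV 4.12 (cv2) and the standard library are available. Lean on these libraries where they do the work, as an engineer would, in place of code of your own. Each camera call takes 0.05 s, during which the arm holds its last target. There are 200 camera calls.

### The job

Lock the head of the pearl-setting vise: push the black crank peg round until the slot in the steel disc faces the locking bar, then push the bar by its red knob through the slot until it is fully home, and leave it there. Do not shove, tip or lift the vise, and leave the pliers, bottles, cap, dish and box around it as they are.

Things in the scene. Friction and masses are not known exactly. Their poses are not given: they have to be found in the camera images.
- vise: heavy blue cast vise, about 6 kg, loose on rubber feet: round foot 150 mm across, with an arm under the bar guide. Origin on the bench, under the axis of the turning disc; z up. The locking bar lies on the -x side of the axis and is pushed along +x, towards the axis. The guide block round the bar stands 77 to 96 mm from the axis, 36 mm wide, 68 mm high
- guide (a point): middle of the top of the vise's bar guide, a block fixed to its foot with a steel strap over the bar: 86 mm from the axis on the vise's -x side, 68 mm above the bench
- head_top (a point): on the axis of the disc, at the pearl held in the vise's jaws, 109 mm above the bench. The steel disc is 136 mm across, its underside 52 mm and its top 62 mm above the bench; the head on it has a radius of 28 mm up to 74 mm high, the jaws on that reach 90 mm. Disc, head, jaws and peg turn together
- disc (a joint): turn of the slotted disc, rad, positive counter-clockwise from above. 0: the slot points along the vise's -x, straight at the bar. It starts turned 40 to 126 degrees to the negative side; stops at -3 and +3. It needs about 2.5 N at the peg and stays where it is left. Anywhere but at the slot, the rim blocks the bar
- peg_top (a point): centre of the top of the upright black crank peg on the disc, 14 mm thick, 54 mm from the axis, standing from 62 to 98 mm above the bench. Seen from above it is a quarter turn clockwise of the slot: when the slot faces the bar (vise -x), the peg is on the vise's +y side. Pushed sideways it turns the disc
- slot_mouth (a point): middle of the slot's mouth at the rim of the disc, on its top face: 68 mm from the axis, 62 mm above the bench. The slot runs radially in from the rim: 18 mm wide (24 mm at its flared mouth), 26 mm deep, open above and below, with a red stripe along each side
- bar (a joint): slide of the locking bar towards the disc, m: 0 fully drawn out, 0.028 fully home against its stop; it starts at 0 to 0.004. Flat dark steel bar, 14 mm wide and 8 mm thick (53 to 61 mm above the bench), with a nose tapered to 8 mm; drawn out, the nose is 5 mm off the rim, home it fills the slot. It needs about 3 N and stays where it is left
- knob_top (a point): centre of the top of the red knob on the locking bar, an upright cylinder 14 mm thick from 61 to 87 mm above the bench; it is 133 mm from the axis when the bar is drawn out and 105 mm when it is home. The bar ends 10 mm behind the knob's centre
- glue: pale glue bottle with a needle tip and yellow foot ring, 26 mm across, 88 mm tall, loose, near the vise; origin under its centre
- polish: dark red varnish bottle with a black cap, 28 mm across, 72 mm tall, loose, near the vise; origin under its centre
- pliers_near: pliers with yellow handles lying flat near the vise, 150 mm long, 16 mm high, loose; origin under the joint, jaws along +x
- pearl_dish: small white dish of pearls, 96 mm across, 22 mm high, loose, near the vise; origin under its centre
- pliers_far: pliers with yellow handles lying flat at the right of the mat, 150 mm long, 16 mm high, loose; origin under the joint, jaws along +x
- glue_cap: small yellow cap at the back of the mat, 22 mm across, 14 mm tall, loose; origin under its centre
- parts_box: parts box with a clear lid at the left of the mat, 70 x 110 x 40 mm, loose; origin under its centre
Not all that is in view belongs to the job. What is shaped like the vise but green or purple is not meant.

How it is judged:
On the way, in this order (a step that is already met when the one before it is completed fails the run):
1. the slot of the disc is turned to face the bar, within 8 degrees (value of joint disc between -0.14 and 0.14 rad), for 0.1 s.
2. the bar is pushed through the slot, within 3 mm of home (value of joint bar above 0.025 m and value of joint disc between -0.08 and 0.08 rad), for 0.1 s.
At the end, for the whole second after the job is handed in: The bar is within 3 mm of fully home in the slot, the disc is within 0.08 rad of facing it, both are at rest, and the vise and its bar guide stand within 15 mm of where they were, upright (all of step 2 and velocity of joint bar between -0.005 and 0.005 m/s and velocity of joint disc between -0.05 and 0.05 rad/s and distance of each of vise, guide from where it was at the start of the episode below 0.015 m and angle between vise's own z axis and vertical below 0.05 rad and linear speed of vise below 0.01 m/s); the robot touches nothing.
It fails at once if the vise is shoved, lifted, turned on the bench or tipped (over 20 mm or 6 degrees) (distance of any of vise, guide from where it was at the start of the episode above 0.02 m or angle between vise's own z axis and vertical above 0.1 rad).
It fails at once if a bystander is pushed, lifted or carried over 30 mm (distance of any of glue, polish, pliers_near, pearl_dish, pliers_far, glue_cap, parts_box from where it was at the start of the episode above 0.03 m).
It fails at once if a bottle is knocked over or the dish is tipped (angle between any of glue, polish, pearl_dish's own z axis and vertical above 0.5 rad).
It also fails if it takes over 50 s, if anything falls off the work surface, if the arm or the gripper's body presses on something with over 40 N, if the wrist force passes 120 N, or if a joint passes its speed limit or range.

## Working session

There is one attempt and no reset: what is moved stays moved. The work goes in short steps, Python scripts to look and compute and a shell command to move; the robot and the scene stay as the last step left them, time stands still between calls to the robot, and variables do not carry over. Pictures are saved under pics/ and viewed, about 8 in all and at most 12, crops included, and the job is handed in when it is done.

```bash
mkdir -p pics; cat > h.py <<'E'
import numpy as np,cv2
from rig import r
from scipy.spatial.transform import Rotation as R
def cam(n):
    s=r.read_state(); d=r.get_image(n)
    if 'mount' in d:
        T=np.eye(4);T[:3,:3]=R.from_quat(s['orientation']).as_matrix();T[:3,3]=s['ee_pos'];T=T@np.array(d['mount'])
    else:
        T=np.eye(4);o=np.array(d['orientation']);T[:3,:3]=R.from_quat(o).as_matrix() if o.size==4 else o;T[:3,3]=d['position']
    return d,T
def pix2z(d,T,u,v,z):
    K=np.array(d['camera_matrix']);k=d['k1']
    q=np.array([(u-K[0,2])/K[0,0],(v-K[1,2])/K[1,1]]);p=q.copy()
    for _ in range(30): p=q/(1+k*(p@p))
    w=T[:3,:3]@np.array([p[0],p[1],1]);return T[:3,3]+w*(z-T[2,3])/w[2]
def proj(d,T,P):
    K=np.array(d['camera_matrix']);c=T[:3,:3].T@(np.array(P)-T[:3,3]);p=c[:2]/c[2];p=p*(1+d['k1']*(p@p))
    return p*[K[0,0],K[1,1]]+[K[0,2],K[1,2]]
def save(n,im,f=1): cv2.imwrite('pics/'+n,cv2.resize(im[:,:,::-1],None,fx=f,fy=f,interpolation=cv2.INTER_CUBIC))
E
python3 - <<'E'
from h import *
for n in('top','side'):
    d,T=cam(n); save(n+'1.png',d['image'],1.5); print(n,T.round(3).tolist(),d['camera_matrix'],d['k1'])
s=r.read_state();print(s,r.grip_depth)
print(R.from_quat(s['orientation']).as_matrix().round(3))
E
```

```text
top [[0.01, -0.99, 0.143, 0.407], [-1.0, -0.011, -0.007, 0.002], [0.008, -0.143, -0.99, 1.209], [0.0, 0.0, 0.0, 1.0]] [[433.21129838   0.         253.48750935]
 [  0.         433.21129838 188.48640395]
 [  0.           0.           1.        ]] -0.16692931757866045
side [[0.966, -0.21, 0.151, 0.435], [-0.259, -0.744, 0.617, -0.537], [-0.017, -0.635, -0.773, 0.771], [0.0, 0.0, 0.0, 1.0]] [[358.39393564   0.         248.43366349]
 [  0.         358.39393564 186.24383447]
 [  0.           0.           1.        ]] -0.04655331097598222
{'t': 0.1, 'joint_positions': array([-1.30060293e+00,  4.80777244e-01,  1.59679327e+00,  9.18590088e-06,
        1.06508529e+00, -4.65987664e-02]), 'joint_vel': array([ 0.00044229, -0.00264136, -0.00058876, -0.00179904, -0.00230494,
       -0.00076052]), 'joint_efforts': array([-4.63264023e-04, -9.52255154e+01, -4.31042075e+01,  6.82213522e-05,
        5.26414777e-03,  5.93786763e-05]), 'ee_pos': array([ 0.20241013, -0.61728123,  0.20603786]), 'orientation': array([-0.11157273,  0.6986289 , -0.6978812 ,  0.1114945 ]), 'wrist_force': array([ 0.56274835, -0.36811932, -0.07857587]), 'wrist_torque': array([ 0.00180649, -0.00671179, -0.02954369]), 'opening': 1.0014449622552863} 0.0187
[[-0.95  -0.     0.312]
 [-0.312  0.001 -0.95 ]
 [-0.    -1.    -0.001]]
```

View pics/top1.png

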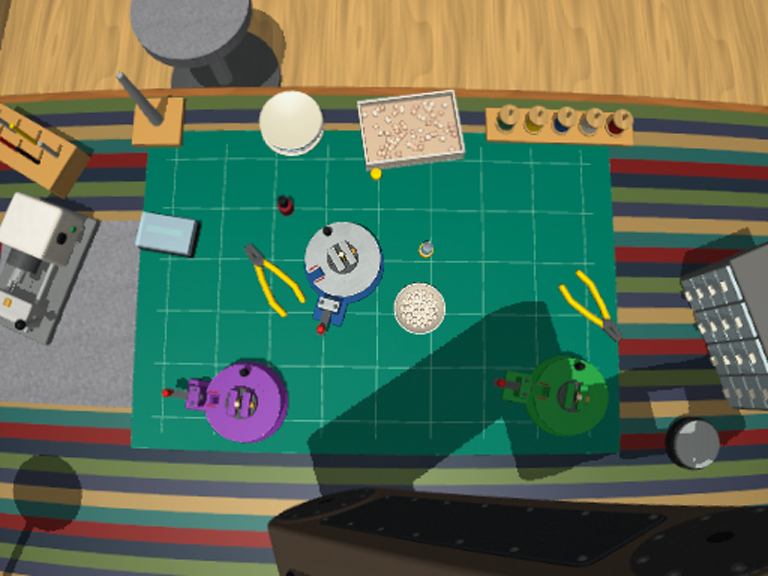

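View pics/side1.png

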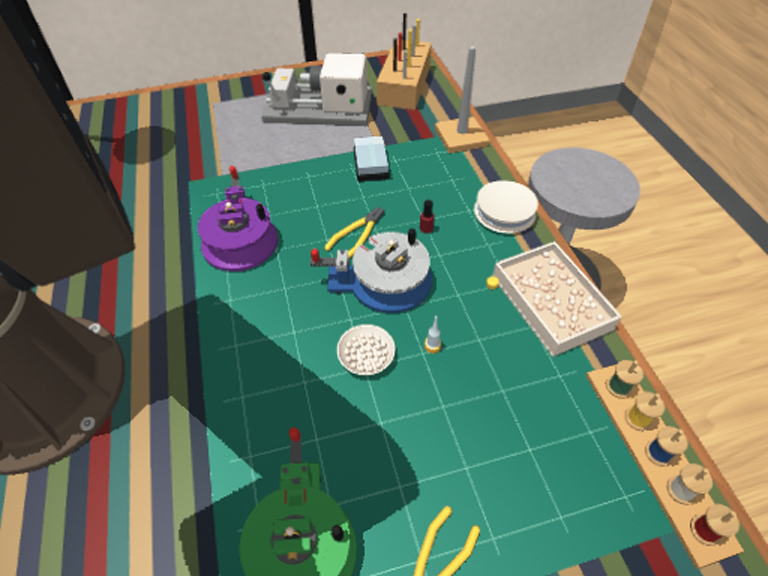

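The top view (1.5x) shows the blue vise with its disc centre near (343,260), black peg (327,231), red knob (321,328) and slot (316,272). I'll zoom in and measure.

```bash
python3 - <<'E'
from h import *
d,T=cam('top'); im=d['image']
save('crop.png',im[135:230,155:305],5)
hsv=cv2.cvtColor(im,cv2.COLOR_RGB2HSV)
f=lambda u,v,z:pix2z(d,T,u/1.5,v/1.5,z)[:2].round(4)
print('axis',f(343,261,.062),'peg',f(327,231,.098),'knob',f(321,328,.087),'slot',f(316,272,.062))
print('glue',f(426,249,.03),'dish',f(419,308,.01),'polish',f(286,205,.05),'pliers',f(270,275,.01),f(283,314,.01),f(302,300,.01))
E
```

```text
axis [0.6109 0.0607] peg [0.6576 0.0879] knob [0.4885 0.0955] slot [0.5904 0.1087]
glue [ 0.6409 -0.0907] dish [ 0.5332 -0.0792] polish [0.7168 0.1686] pliers [0.5922 0.2   ] [0.5192 0.1732] [0.5458 0.1384]
```

View pics/crop.png

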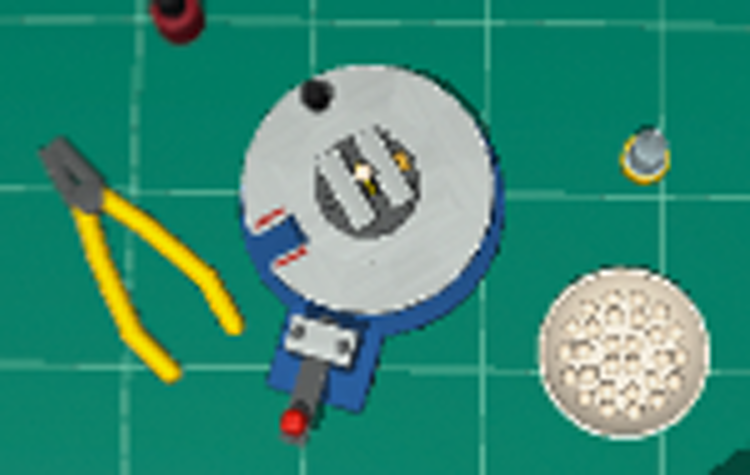

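Axis ≈ (0.613, 0.061), bar direction ≈ 164.5° and peg angle ≈ 31°, so the disc stands at about -43°. I'll move above the vise, shut the fingers and turn the tool so its -x faces 143°.

```bash
python3 -m crank '[{"travel":[-0.665,0,-0.494],"dr":[0,-1,0],"jaw":1},{"travel":[-0.665,0,-0.494],"dr":[0,-1,0],"jaw":1},{"travel":[-0.665,0,-0.494],"dr":[0,-1,0],"jaw":1},{"travel":[-0.665,0,-0.494],"dr":[0,-1,0],"jaw":1},{"travel":[-0.665,0,-0.494],"dr":[0,-1,0],"jaw":1},{"travel":[-0.665,0,-0.494],"dr":[0,-1,0],"jaw":1},{"travel":[-0.665,0,-0.494],"dr":[0,-1,0],"jaw":1},{"travel":[-0.665,0,-0.494],"dr":[0,-1,0],"jaw":1}]'
cat > go.py <<'E'
import sys
from h import *
x,y,z,yaw=map(float,sys.argv[1:5])
s=r.read_state();M=R.from_quat(s['orientation']).as_matrix()
print('t',s['t'],'pos',s['ee_pos'].round(4),'yaw',np.degrees(np.arctan2(M[1,0],M[0,0])).round(1),'F',s['wrist_force'].round(2),'q6',s['joint_positions'][5].round(2))
Rt=R.from_euler('z',yaw,degrees=True).as_matrix()@np.array([[1,0,0],[0,0,1],[0,-1,0]])
print('travel',(M.T@(np.array([x,y,z])-s['ee_pos'])).round(4),'dr',(R.from_matrix(M.T@Rt).as_rotvec()/(np.pi/4)).round(3))
E
python3 go.py .68 .06 .2 -37
```

```text
t: 0.95
ee_pos: [0.434, -0.2891, 0.2067]
orientation: [-0.37, 0.603, -0.602, 0.37]
wrist_force: [0.9, -0.4, 0.9]
opening: -0.0
t 0.95 pos [ 0.434  -0.2891  0.2067] yaw -116.9 F [ 0.9  -0.43  0.91] q6 -0.18
travel [-0.4225  0.0069  0.0618] dr [-0.000e+00 -1.775e+00 -1.000e-03]
```

```bash
python3 -m crank '[{"travel":[-0.422,0,0.062],"dr":[0,-1,0],"jaw":1},{"travel":[-0.422,0,0.062],"dr":[0,-1,0],"jaw":1},{"travel":[-0.422,0,0.062],"dr":[0,-1,0],"jaw":1},{"travel":[-0.422,0,0.062],"dr":[0,-1,0],"jaw":1},{"travel":[-0.422,0,0.062],"dr":[0,-1,0],"jaw":1},{"travel":[-0.422,0,0.062],"dr":[0,-1,0],"jaw":1},{"travel":[-0.422,0,0.062],"dr":[0,-1,0],"jaw":1},{"travel":[-0.422,0,0.062],"dr":[0,-1,0],"jaw":1}]'
python3 go.py .6816 .07 .2 -37
```

```text
t: 1.75
ee_pos: [0.6643, 0.0382, 0.2067]
orientation: [-0.573, 0.415, -0.415, 0.573]
wrist_force: [0.3, -1.2, -0.7]
opening: 0.001
t 1.75 pos [0.6643 0.0382 0.2067] yaw -71.8 F [ 0.32 -1.15 -0.72] q6 -0.31
travel [-0.0248  0.0067  0.0264] dr [-0.    -0.774 -0.001]
```

```bash
python3 -m crank '[{"travel":[-0.025,0,0.026],"dr":[0,-0.77,0],"jaw":1},{"travel":[-0.025,0,0.026],"dr":[0,-0.77,0],"jaw":1},{"travel":[-0.025,0,0.026],"dr":[0,-0.77,0],"jaw":1},{"travel":[-0.025,0,0.026],"dr":[0,-0.77,0],"jaw":1},{"travel":[-0.025,0,0.026],"dr":[0,-0.77,0],"jaw":1},{"travel":[-0.025,0,0.026],"dr":[0,-0.77,0],"jaw":1}]'
python3 go.py .6816 .07 .074 -37
python3 - <<'E'
from h import *
d,T=cam('wrist'); save('w1.png',d['image'],1.5)
for p in ([.613,.061,.062],[.6576,.0879,.098],[.4885,.0955,.087],[.68,.07,.074]): print(p,(1.5*proj(d,T,p)).round(0))
E
```

```text
t: 2.35
ee_pos: [0.6811, 0.07, 0.2065]
orientation: [-0.67, 0.227, -0.227, 0.67]
wrist_force: [0.2, 0.9, 0.1]
opening: 0.001
t 2.35 pos [0.6811 0.07   0.2065] yaw -37.4 F [0.17 0.93 0.13] q6 -0.86
travel [0.0005 0.1325 0.0003] dr [-0.    -0.01  -0.001]
[0.613, 0.061, 0.062] [299. 175.]
[0.6576, 0.0879, 0.098] [378. 216.]
[0.4885, 0.0955, 0.087] [180. -72.]
[0.68, 0.07, 0.074] [377. 256.]
```

View pics/w1.png

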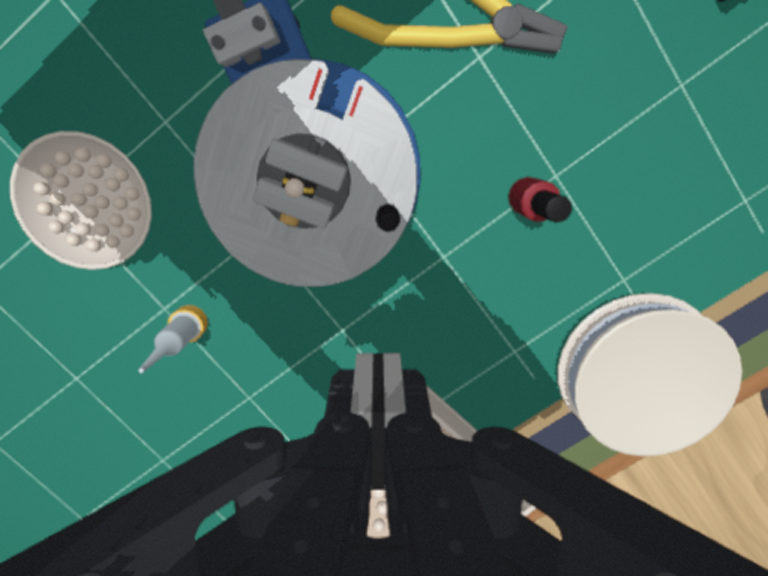

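The wrist view (1.5x) shows the disc centre at (307,173), peg top (388,217) and guide strap (242,41), with the fingers in line and clear of the peg. I'll refine the positions from these.

```bash
python3 - <<'E'
from h import *
d,T=cam('wrist')
f=lambda u,v,z:pix2z(d,T,u/1.5,v/1.5,z)[:2]
a=f(307,173,.062);p=f(388,217,.098);g=f(242,41,.068);s=f(345,74,.062)
an=lambda v:(np.degrees(np.arctan2(v[1],v[0])).round(1),np.hypot(*v).round(4))
for n,q in zip('apgs',(a,p,g,s)): print(n,q.round(4),an(q-a))
E
```

```text
a [0.6152 0.0659] (np.float64(0.0), np.float64(0.0))
p [0.6617 0.092 ] (np.float64(29.3), np.float64(0.0533))
g [0.5386 0.0841] (np.float64(166.6), np.float64(0.0788))
s [0.5856 0.1192] (np.float64(119.0), np.float64(0.0609))
```

```bash
python3 go.py .6857 .074 .076 -37; python3 -m crank '[{"travel":[0.001,0.05,0.006],"dr":[0,0,0],"jaw":1},{"travel":[0.001,0.09,0.006],"dr":[0,0,0],"jaw":1},{"travel":[0.001,0.12,0.006],"dr":[0,0,0],"jaw":1},{"travel":[0.001,0.13,0.006],"dr":[0,0,0],"jaw":1},{"travel":[0.001,0.13,0.006],"dr":[0,0,0],"jaw":1}]'; python3 go.py .6857 .074 .076 -37
```

```text
t 2.45 pos [0.6811 0.0699 0.2067] yaw -37.4 F [-0.92  0.1  -0.01] q6 -0.86
travel [0.0013 0.1307 0.006 ] dr [-0.    -0.009 -0.001]
t: 2.95
ee_pos: [0.6848, 0.074, 0.0756]
orientation: [0.67, -0.228, 0.226, -0.669]
wrist_force: [0.5, 0.3, -0.3]
opening: 0.003
t 2.95 pos [0.6848 0.074  0.0756] yaw -37.5 F [ 0.52  0.28 -0.26] q6 -0.85
travel [ 0.0008 -0.0004  0.0005] dr [ 0.001 -0.011 -0.003]
```

```bash
python3 -m crank '[{"travel":[-0.008,0,0],"dr":[0,0,0],"jaw":1},{"travel":[-0.014,0,0],"dr":[0,0,0],"jaw":1},{"travel":[-0.020,0,0],"dr":[0,0,0],"jaw":1},{"travel":[-0.026,0,0],"dr":[0,0,0],"jaw":1},{"travel":[-0.032,0,0],"dr":[0,0,0],"jaw":1},{"travel":[-0.038,0,0],"dr":[0,0,0],"jaw":1},{"travel":[-0.044,0,0],"dr":[0,0,0],"jaw":1},{"travel":[-0.048,0,0],"dr":[0,0,0],"jaw":1}]'; python3 go.py .643 .1074 .076 -37
python3 - <<'E'
from h import *
d,T=cam('wrist');save('w2.png',d['image'],1.5)
E
```

```text
t: 3.75
ee_pos: [0.6462, 0.1036, 0.0757]
orientation: [0.67, -0.228, 0.226, -0.669]
wrist_force: [0.1, 0.4, -0.4]
opening: -0.002
t 3.75 pos [0.6462 0.1036 0.0757] yaw -37.5 F [ 0.1   0.41 -0.39] q6 -0.81
travel [-0.0048 -0.0003  0.0011] dr [ 0.002 -0.011 -0.003]
```

View pics/w2.png

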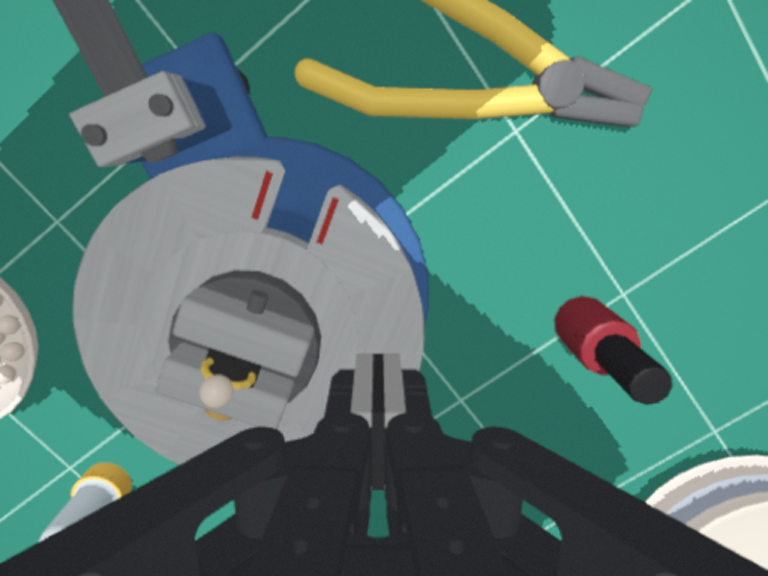

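```bash
python3 - <<'E'
from h import *
d,T=cam('wrist')
print('cam',T[:3,3].round(3),T[:3,2].round(3))
f=lambda u,v,z:pix2z(d,T,u/1.5,v/1.5,z)[:2]
a=f(217,391,.109);s=f(305,190,.062);g=f(137,118,.068)
an=lambda v:(np.degrees(np.arctan2(v[1],v[0])).round(1),np.hypot(*v).round(4))
for n,q in zip('asg',(a,s,g)): print(n,q.round(4),an(q-a))
e=r.read_state()['ee_pos'];print(1.5*proj(d,T,e),1.5*proj(d,T,e+[0,0,.02]))
a=np.array([.6152,.0659])
for th in (30,40,50,60,75): print(th,1.5*proj(d,T,[a[0]+.054*np.cos(np.radians(th)),a[1]+.054*np.sin(np.radians(th)),.098]))
d,T=cam('top');save('t2.png',d['image'][110:240,150:310],4.5)
E
```

```text
cam [0.587 0.149 0.243] [ 0.231 -0.178 -0.956]
a [0.6168 0.065 ] (np.float64(0.0), np.float64(0.0))
s [0.5868 0.1159] (np.float64(120.5), np.float64(0.059))
g [0.535  0.0879] (np.float64(164.4), np.float64(0.0849))
[378.23812728 345.41759344] [378.27490763 370.38272462]
30 [381.44760474 425.4168183 ]
40 [390.14950358 401.45498815]
50 [394.18357059 375.75018854]
60 [393.19803641 348.97948242]
75 [381.85593164 308.56050586]
```

View pics/t2.png

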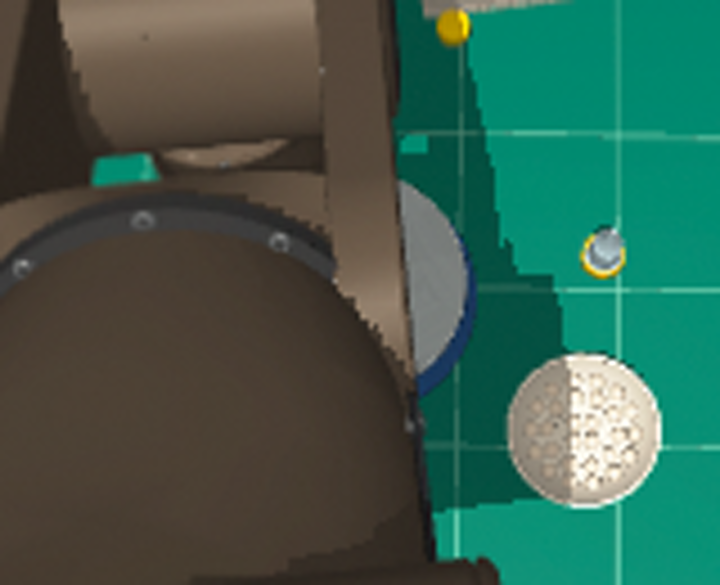

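The disc has not turned and the force is nil, and the peg is hidden behind the fingers. They may have passed over it, so I'll check the tip height in the side view.

```bash
python3 - <<'E'
from h import *
d,T=cam('side');im=d['image'].copy()
e=r.read_state()['ee_pos'];u=proj(d,T,e);print(u, proj(d,T,e+[0,0,.02]))
x0,y0=int(u[0])-70,int(u[1])-70
c=cv2.resize(im[y0:y0+120,x0:x0+150],None,fx=5,fy=5,interpolation=cv2.INTER_CUBIC)
for P,col in ((e,(255,0,255)),(e+[0,0,.02],(0,255,255)),([.6617,.092,.098],(255,255,0)),([.6617,.092,.062],(255,128,0))):
    q=(proj(d,T,P)-[x0,y0]+.5)*5; cv2.circle(c,tuple(int(k) for k in q),5,col,2)
save('s2.png',c)
E
```

```text
[267.35556704 156.66601544] [267.53180203 151.39628122]
```

View pics/s2.png

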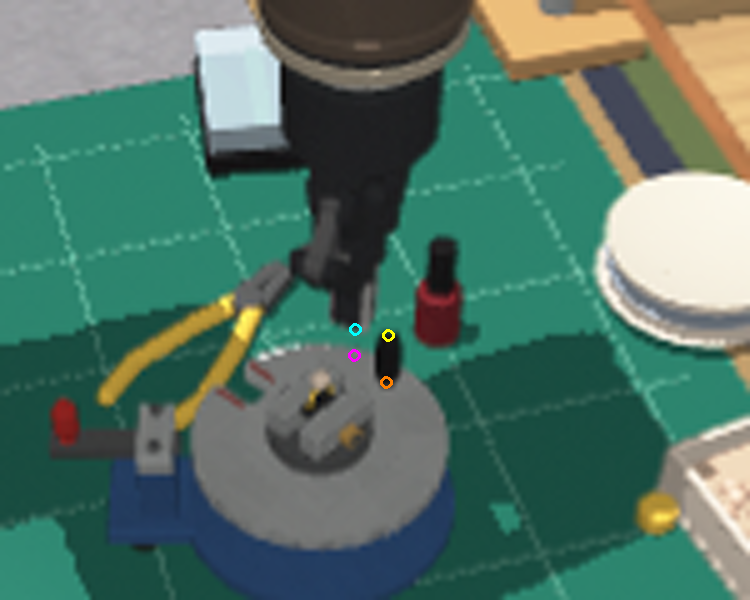

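The side view shows the real fingertips about 22–25 mm above the reported TCP (magenta), so they passed just over the peg at crop (388,340). I'll raise, go back and descend about 22 mm lower.

```bash
python3 -m crank '[{"travel":[0,-0.015,0],"dr":[0,0,0],"jaw":1},{"travel":[0.025,-0.015,0],"dr":[0,0,0],"jaw":1},{"travel":[0.05,-0.015,0],"dr":[0,0,0],"jaw":1},{"travel":[0.05,-0.015,0],"dr":[0,0,0],"jaw":1},{"travel":[0.05,0.005,0],"dr":[0,0,0],"jaw":1},{"travel":[0.05,0.015,0],"dr":[0,0,0],"jaw":1},{"travel":[0.05,0.021,0],"dr":[0,0,0],"jaw":1},{"travel":[0.05,0.021,0],"dr":[0,0,0],"jaw":1}]'; python3 go.py .643 .1074 .055 -37
python3 - <<'E'
from h import *
d,T=cam('side');im=d['image'].copy()
x0,y0=197,87
c=cv2.resize(im[y0:y0+120,x0:x0+150],None,fx=5,fy=5,interpolation=cv2.INTER_CUBIC)
save('s3.png',c)
E
```

```text
t: 4.75
ee_pos: [0.6857, 0.073, 0.0541]
orientation: [0.67, -0.229, 0.226, -0.669]
wrist_force: [-0.9, -0.7, -0.0]
opening: 0.001
t 4.75 pos [0.6857 0.073  0.0541] yaw -37.5 F [-0.9  -0.72 -0.01] q6 -0.86
travel [-0.0548 -0.0007  0.0013] dr [ 0.003 -0.011 -0.005]
```

View pics/s3.png

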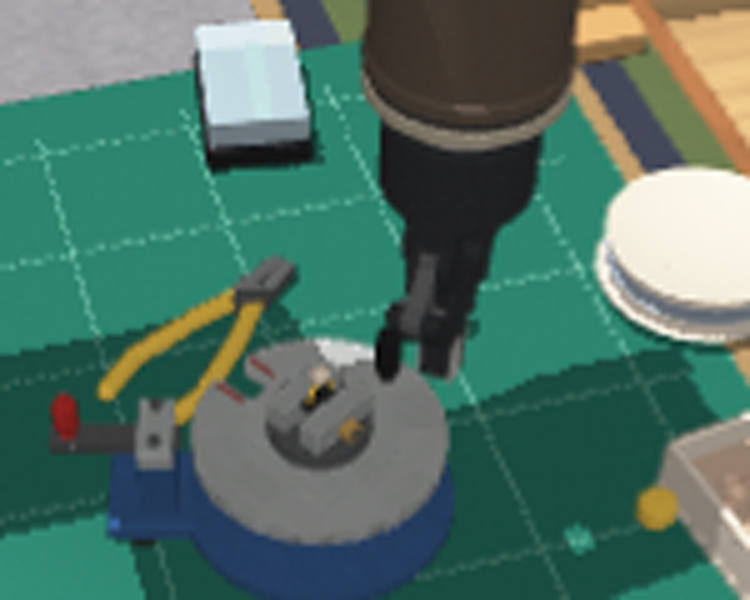

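The tip (440,375) now stands beside the peg's (388,350) lower half, clear of the disc. I'll push most of the way.

```bash
python3 -m crank '[{"travel":[-0.008,0,0],"dr":[0,0,0],"jaw":1},{"travel":[-0.014,0,0],"dr":[0,0,0],"jaw":1},{"travel":[-0.020,0,0],"dr":[0,0,0],"jaw":1},{"travel":[-0.026,0,0],"dr":[0,0,0],"jaw":1},{"travel":[-0.032,0,0],"dr":[0,0,0],"jaw":1},{"travel":[-0.038,0,0],"dr":[0,0,0],"jaw":1},{"travel":[-0.044,0,0],"dr":[0,0,0],"jaw":1},{"travel":[-0.050,0,0],"dr":[0,0,0],"jaw":1}]'; python3 go.py .643 .1074 .055 -37
python3 - <<'E'
from h import *
d,T=cam('wrist');save('w3.png',d['image'],1.5)
E
```

```text
t: 5.6
ee_pos: [0.6456, 0.1035, 0.0546]
orientation: [0.67, -0.229, 0.226, -0.669]
wrist_force: [1.6, -4.3, -0.6]
opening: 0.002
t 5.6 pos [0.6456 0.1035 0.0546] yaw -37.5 F [ 1.64 -4.27 -0.56] q6 -0.81
travel [-0.0045 -0.0003  0.0015] dr [ 0.003 -0.011 -0.004]
```

View pics/w3.png

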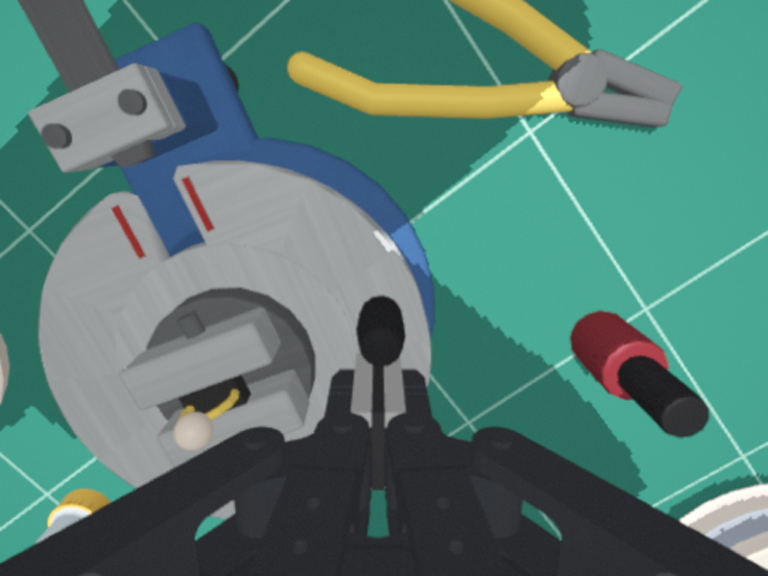

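```bash
python3 - <<'E'
from h import *
d,T=cam('wrist')
f=lambda u,v,z:pix2z(d,T,u/1.5,v/1.5,z)[:2]
an=lambda v:(np.degrees(np.arctan2(v[1],v[0])).round(1),np.hypot(*v).round(4))
m=(f(115,208,.062)+f(186,178,.062))/2;i=(f(142,256,.062)+f(210,230,.062))/2
b0=(f(22,0,.061)+f(85,0,.061))/2;b1=(f(75,86,.061)+f(113,66,.061))/2;b2=(f(116,163,.061)+f(150,148,.061))/2
pe=f(194,431,.109);ps=[f(56,135,.068),f(131,102,.068)]
print('slot dir',an(m-i),'mouth from pearl',an(m-pe),'bar dir',an(b0-b2),an(b0-b1),'guide',an((ps[0]+ps[1])/2-pe),'bar from pearl',an(b2-pe), an(b0-pe))
v=ps[1]-ps[0];print('strap normal',an([v[1],-v[0]]),an([-v[1],v[0]]))
E
```

```text
slot dir (np.float64(163.3), np.float64(0.0173)) mouth from pearl (np.float64(166.2), np.float64(0.061)) bar dir (np.float64(163.1), np.float64(0.0455)) (np.float64(164.1), np.float64(0.0213)) guide (np.float64(167.0), np.float64(0.0856)) bar from pearl (np.float64(165.7), np.float64(0.0732)) (np.float64(164.7), np.float64(0.1186))
strap normal (np.float64(-15.7), np.float64(0.025)) (np.float64(164.3), np.float64(0.025))
```

The slot direction (163–166°) matches the bar direction (163–166°). I'll back off, lift, turn to yaw -15.5° and move behind the knob.

```bash
python3 -m crank '[{"travel":[0.012,0,0],"dr":[0,0,0],"jaw":1},{"travel":[0.02,-0.01,0],"dr":[0,0,0],"jaw":1},{"travel":[0.02,-0.05,0],"dr":[0,0,0],"jaw":1},{"travel":[0.02,-0.1,0],"dr":[0,0,0],"jaw":1},{"travel":[0.02,-0.1,0],"dr":[0,0,0],"jaw":1}]'; python3 go.py .4628 .1075 .155 -15.5
```

```text
t: 6.2
ee_pos: [0.6662, 0.0913, 0.1619]
orientation: [-0.668, 0.226, -0.229, 0.671]
wrist_force: [0.7, 0.2, -0.5]
opening: -0.003
t 6.2 pos [0.6662 0.0913 0.1619] yaw -37.5 F [ 0.72  0.2  -0.53] q6 -0.83
travel [-0.1712  0.0058 -0.111 ] dr [-0.005 -0.489  0.005]
```

```bash
python3 -m crank '[{"travel":[-0.171,0,-0.111],"dr":[-0.005,-0.489,0.005],"jaw":1},{"travel":[-0.171,0,-0.111],"dr":[-0.005,-0.489,0.005],"jaw":1},{"travel":[-0.171,0,-0.111],"dr":[-0.005,-0.489,0.005],"jaw":1},{"travel":[-0.171,0,-0.111],"dr":[-0.005,-0.489,0.005],"jaw":1},{"travel":[-0.171,0,-0.111],"dr":[-0.005,-0.489,0.005],"jaw":1},{"travel":[-0.171,0,-0.111],"dr":[-0.005,-0.489,0.005],"jaw":1},{"travel":[-0.171,0,-0.111],"dr":[-0.005,-0.489,0.005],"jaw":1}]'; python3 go.py .4628 .1075 .050 -15.5
python3 - <<'E'
from h import *
d,T=cam('side')
save('s4.png',d['image'][100:220,150:300],5)
for P in ([.4628,.1075,.073],[.4898,.1,.087]): print(5*(proj(d,T,P)-[150,100]))
E
```

```text
t: 6.9
ee_pos: [0.465, 0.1073, 0.1616]
orientation: [-0.7, 0.095, -0.096, 0.701]
wrist_force: [0.2, 0.6, 0.6]
opening: 0.004
t 6.9 pos [0.465  0.1073 0.1616] yaw -15.5 F [0.18 0.65 0.6 ] q6 -1.14
travel [-0.0024  0.1116 -0.0005] dr [-0.001 -0.001  0.003]
[248.97652096 350.73280707]
[299.44130262 332.41666696]
```

View pics/s4.png

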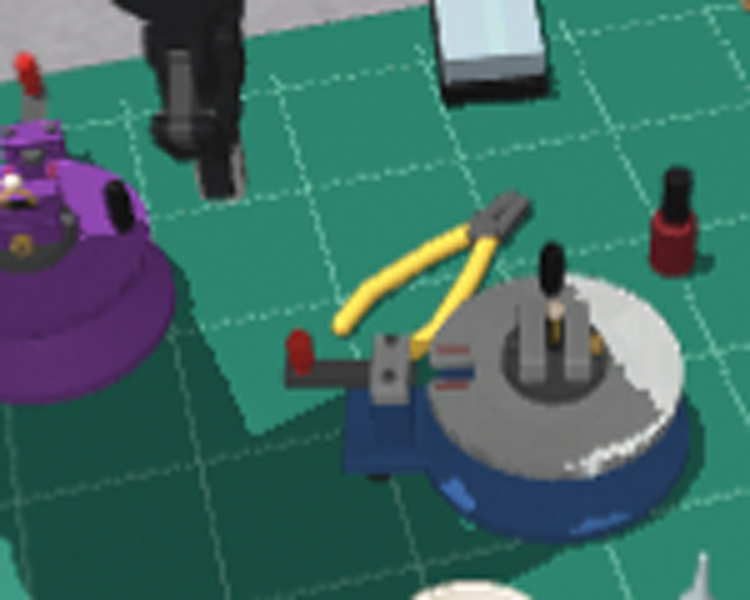

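Confirmed: the slot faces the bar nose at (450,370), and the knob at (300,340) is where I predicted. Descending behind it.

```bash
python3 -m crank '[{"travel":[-0.002,0.05,0],"dr":[0,0,0],"jaw":1},{"travel":[-0.002,0.09,0],"dr":[0,0,0],"jaw":1},{"travel":[-0.002,0.105,0],"dr":[0,0,0],"jaw":1},{"travel":[-0.002,0.111,0],"dr":[0,0,0],"jaw":1},{"travel":[-0.002,0.111,0],"dr":[0,0,0],"jaw":1}]'; python3 go.py .4975 .0982 .050 -15.5
python3 - <<'E'
from h import *
d,T=cam('wrist');save('w5.png',d['image'],1.2)
E
```

```text
t: 7.45
ee_pos: [0.4637, 0.1077, 0.0497]
orientation: [0.701, -0.096, 0.096, -0.701]
wrist_force: [-0.4, -0.3, -0.6]
opening: 0.002
t 7.45 pos [0.4637 0.1077 0.0497] yaw -15.6 F [-0.44 -0.26 -0.56] q6 -1.13
travel [ 0.0351 -0.0003 -0.    ] dr [-0.    -0.001  0.001]
```

View pics/w5.png

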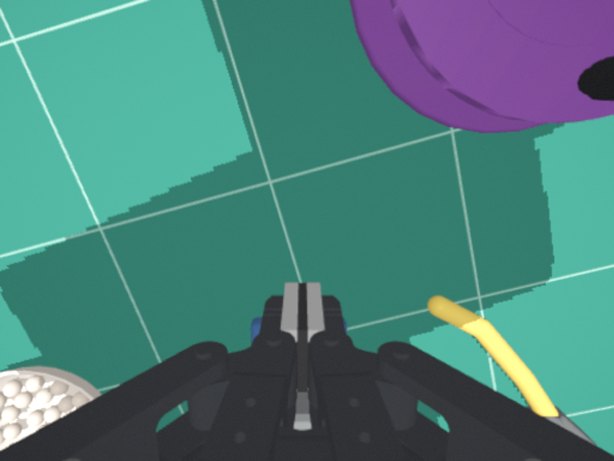

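The wrist camera looks backwards here, with the knob hidden behind the fingers, and nothing is fouled. I'll push gently and watch the force.

```bash
python3 -m crank '[{"travel":[0.006,0,0],"dr":[0,0,0],"jaw":1},{"travel":[0.010,0,0],"dr":[0,0,0],"jaw":1},{"travel":[0.014,0,0],"dr":[0,0,0],"jaw":1},{"travel":[0.018,0,0],"dr":[0,0,0],"jaw":1},{"travel":[0.021,0,0],"dr":[0,0,0],"jaw":1}]'; python3 -m crank '[{"travel":[0.003,0,0],"dr":[0,0,0],"jaw":1},{"travel":[0.006,0,0],"dr":[0,0,0],"jaw":1},{"travel":[0.009,0,0],"dr":[0,0,0],"jaw":1}]'; python3 go.py .4975 .0982 .050 -15.5
python3 - <<'E'
from h import *
d,T=cam('side')
save('s6.png',d['image'][130:220,180:300],5)
E
```

```text
t: 8.0
ee_pos: [0.4847, 0.102, 0.0508]
orientation: [-0.7, 0.095, -0.096, 0.701]
wrist_force: [-1.8, 1.3, 2.4]
opening: 0.002
t: 8.3
ee_pos: [0.4935, 0.0995, 0.0507]
orientation: [-0.7, 0.095, -0.096, 0.701]
wrist_force: [-2.6, 0.8, 2.1]
opening: 0.002
t 8.3 pos [0.4935 0.0995 0.0507] yaw -15.6 F [-2.64  0.84  2.07] q6 -1.16
travel [ 0.0042  0.0008 -0.0002] dr [-0.001 -0.001  0.002]
```

View pics/s6.png

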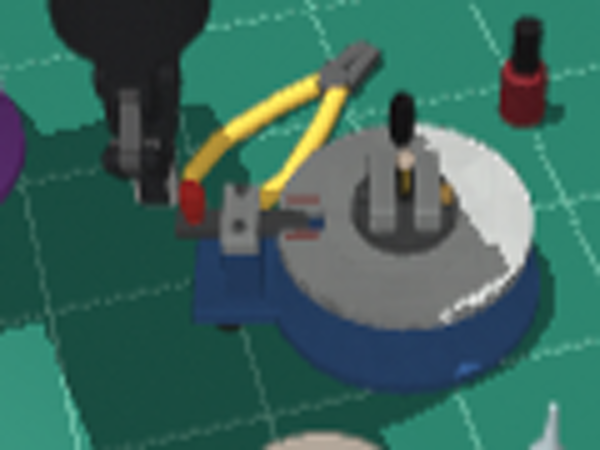

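The bar nose is in the slot at about (305,220), and the force is near the expected 3 N. I'll continue until it stops.

```bash
python3 -m crank '[{"travel":[0.002,0,0],"dr":[0,0,0],"jaw":1},{"travel":[0.004,0,0],"dr":[0,0,0],"jaw":1},{"travel":[0.005,0,0],"dr":[0,0,0],"jaw":1}]'; python3 -m crank '[{"travel":[0.0015,0,0],"dr":[0,0,0],"jaw":1},{"travel":[0.002,0,0],"dr":[0,0,0],"jaw":1}]'; python3 -m crank '[{"travel":[0.0015,0,0],"dr":[0,0,0],"jaw":1},{"travel":[0.002,0,0],"dr":[0,0,0],"jaw":1}]'
```

```text
t: 8.65
ee_pos: [0.499, 0.0981, 0.0508]
orientation: [-0.7, 0.095, -0.097, 0.701]
wrist_force: [-2.9, -0.6, 1.1]
opening: -0.0
t: 8.85
ee_pos: [0.4996, 0.0977, 0.0506]
orientation: [-0.701, 0.096, -0.096, 0.701]
wrist_force: [-10.6, 6.4, 6.5]
opening: 0.003
t: 9.05
ee_pos: [0.4994, 0.0973, 0.0504]
orientation: [0.701, -0.097, 0.095, -0.7]
wrist_force: [-14.0, 7.0, 10.2]
opening: 0.005
```

The force rose sharply at about 121 mm from the axis, which matches home. Backing off and checking.

```bash
python3 -m crank '[{"travel":[-0.008,0,0],"dr":[0,0,0],"jaw":1},{"travel":[-0.025,0,0],"dr":[0,0,0],"jaw":1},{"travel":[-0.03,-0.03,0],"dr":[0,0,0],"jaw":1},{"travel":[-0.03,-0.07,0],"dr":[0,0,0],"jaw":1},{"travel":[-0.03,-0.11,0],"dr":[0,0,0],"jaw":1},{"travel":[-0.03,-0.11,0],"dr":[0,0,0],"jaw":1}]'
python3 - <<'E'
from h import *
d,T=cam('side');im=d['image']
save('s7.png',im[130:220,180:300],6)
a=np.array([.616,.065]);u=np.array([-.9636,.2672])
for m in (.105,.108,.112): print(m,6*(proj(d,T,[*(a+m*u),.087])-[180,130]))
E
```

```text
t: 9.65
ee_pos: [0.474, 0.1059, 0.1651]
orientation: [-0.7, 0.094, -0.097, 0.701]
wrist_force: [0.4, -0.2, -1.4]
opening: -0.002
0.105 [239.20651742 218.57570519]
0.108 [232.28382177 218.61381038]
0.112 [223.05568086 218.66478616]
```

```bash
python3 - <<'E'
from h import *
d,T=cam('side');im=d['image']
old=cv2.resize(cv2.imread('pics/side1.png')[:,:,::-1],(512,384),interpolation=cv2.INTER_AREA)
a=np.array([.616,.065]);u=np.array([-.9636,.2672])
def m(i):
    i=i.astype(int);k=(i[...,0]>110)&(i[...,1]<60)&(i[...,2]<60)
    k[:155]=0;k[185:]=0;k[:,:195]=0;k[:,245:]=0
    n,l,s,c=cv2.connectedComponentsWithStats(k.astype(np.uint8)); print([(s[j].tolist(),c[j].round(1).tolist()) for j in range(1,n)])
    c=c[1+np.argmax(s[1:,4])];p=pix2z(d,T,*c,.076)[:2]; return p
p,q=m(old),m(im);print('travel',(p-q)@u*1000,'across',(p-q)@[u[1],-u[0]]*1000,'dist',(q-a)@u,(p-a)@u)
# vise unmoved? align template of foot/guide region
g=lambda i:cv2.cvtColor(np.ascontiguousarray(i),cv2.COLOR_RGB2GRAY)
for nm,(y0,y1,x0,x1) in dict(guide=(165,200,222,236),disc=(158,208,240,292)).items():
    r_=cv2.matchTemplate(g(im)[y0-6:y1+6,x0-6:x1+6],g(old)[y0:y1,x0:x1],cv2.TM_CCOEFF_NORMED);print(nm,cv2.minMaxLoc(r_)[1],cv2.minMaxLoc(r_)[3],'(6,6)=unmoved')
E
```

```text
[([208, 167, 4, 8, 26], [209.6, 170.0])]
[([218, 166, 5, 9, 32], [220.2, 169.5])]
travel 27.882897263264407 across -1.5854270626763887 dist 0.10480048877125525 0.13268338603451965
guide 0.8302728533744812 (6, 6) (6,6)=unmoved
disc 0.6381102204322815 (6, 6) (6,6)=unmoved
```

Knob travel is about 28 mm, leaving it 105 mm from the axis, which is home. The guide and disc have not moved, and the arm is clear, so I'm handing in.

```bash
python3 -c "
from h import *
s=r.read_state();print(s['t'],s['wrist_force'],abs(s['joint_vel']).max());print(r.close_job())"
```

```text
9.75 [-0.12775873 -0.12344909 -0.44680406] 0.036631234414674356
the job is handed in; nothing more can be done
None
```

I turned the disc to the bar with the crank peg, pushed the locking bar home by its red knob and left it there. I then backed the arm clear and handed the job in at 9.75 s; no verdict is reported.

**What went wrong on the way:** the first push at the peg passed just over it and moved nothing, because the real fingertips sit about 23 mm above the reported TCP. I corrected the height and the second push worked.

**Last checks:**
- **Disc:** the slot measured 163–166° against a bar direction of 163–166°, so they agree within 1–2°. I measured this before pushing the bar and did not repeat it afterwards.
- **Bar:** the knob moved about 28 mm and now stands about 105 mm from the axis, which is home. The push force also rose sharply at the stop, to about 17–19 N.
- **Vise:** its guide and disc showed no shift in the side picture, although the disc match was weak (0.64), as expected with the disc turned.
- **Final look:** I had used all 12 pictures, so the end state was checked by pixel measurements only, and I did not measure the bystanders again. The last pictures that showed the near pliers and red bottle had them undisturbed.

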